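Push the cap tub through the gate

TASK

Push the tub of bottle caps along the table, through the gap between the two steel posts, until the whole tub lies inside the blue-edged loading mark beyond them. Only push it with the fingers: do not lift or tip it, do not take it round the outside of the posts, and leave the sauce bottles standing where they are. Finish with the hand clear of everything.

Things in the scene. Friction and masses are not known exactly. Their poses are not given: they have to be found in the camera images.
- cap_tub: Closed tub of caps: red base, clear flat cover, yellow-and-red caps inside. A plain box 92 mm wide (its x), 110 long (its y), 45 high, hard upright sides, about 0.3 kg, flat on the table. Origin: centre of its underside, z up; its -y end faces the gate. Starts 165 to 205 mm from the post line on the gate's +y side, up to 40 mm off the gap's middle line and 0.35 rad askew to the gate.
- gate: Gate fixed to the table: two round steel posts with a yellow band, 36 mm diameter, 45 mm high, at x = -68 and +68 mm, y = 0 in its frame; free gap 100 mm. Flat flange under each, look only. Origin: on the table midway between the posts, z up. The tub travels through along the gate's -y (roughly world -y). Place and yaw differ each time.
- mark (a point): Centre of the loading mark printed flat on the table beyond the gate: white rectangle with a blue edge, outer size 140 mm (x) by 160 mm (y). It lies 120 mm from the line between the posts, on the gate's -y side; its axes are the gate's.
- bottle_near: Loose dark sauce bottle with a yellow label, standing upright, 50 mm across, 150 mm tall with yellow cap and red nozzle, beside the loading mark on the robot's side (45 to 60 mm between its centre and the mark's edge). Weighs about 0.2 kg and tips easily; a bystander. Origin: centre of its underside, z up.
- bottle_far: Loose dark sauce bottle with a yellow label, standing upright, 50 mm across, 111 mm tall with a white seal on top, beside the gate on the side away from the robot (about 165 to 190 mm from the gap's middle). Weighs about 0.2 kg and tips easily; a bystander. Origin: centre of its underside, z up.
- bottle_end: Loose dark sauce bottle with a yellow label, standing upright, 50 mm across, 150 mm tall with yellow cap and red nozzle, beyond the loading mark (about 270 to 300 mm past the posts). Weighs about 0.2 kg and tips easily; a bystander. Origin: centre of its underside, z up.
- corner_fl (a point): Bottom corner of the tub, at x = -46, y = -55 mm in the tub's frame, on the table.
- corner_fr (a point): Bottom corner of the tub, at x = +46, y = -55 mm in the tub's frame, on the table.
- corner_rl (a point): Bottom corner of the tub, at x = -46, y = +55 mm in the tub's frame, on the table.
- corner_rr (a point): Bottom corner of the tub, at x = +46, y = +55 mm in the tub's frame, on the table.

How it is judged:
On the way:
1. the tub is in the gap between the posts (y of cap_tub in the frame of gate between -0.03 and 0.03 m and x of cap_tub in the frame of gate between -0.02 and 0.02 m), for 0.1 s.
At the end, for the whole second after the job is handed in: All four bottom corners of the tub lie within the mark's outer outline (1 mm grace), the tub lies flat on the table (within 4 mm and 0.05 rad) and at rest, and the three bottles stand upright within 15 mm of where they were (x of corner_fl in the frame of mark between -0.071 and 0.071 m and y of corner_fl in the frame of mark between -0.081 and 0.081 m and x of corner_fr in the frame of mark between -0.071 and 0.071 m and y of corner_fr in the frame of mark between -0.081 and 0.081 m and x of corner_rl in the frame of mark between -0.071 and 0.071 m and y of corner_rl in the frame of mark between -0.081 and 0.081 m and x of corner_rr in the frame of mark between -0.071 and 0.071 m and y of corner_rr in the frame of mark between -0.081 and 0.081 m and height (world z) of cap_tub below 0.004 m and angle between cap_tub's own z axis and vertical below 0.05 rad and linear speed of cap_tub below 0.01 m/s and angle between each of bottle_near, bottle_far, bottle_end's own z axis and vertical below 0.1 rad and distance of each of bottle_near, bottle_far, bottle_end from where it was at the start of the episode below 0.015 m); the robot touches nothing.
It fails at once if the tub is lifted off the table or tipped (height (world z) of cap_tub above 0.01 m or angle between cap_tub's own z axis and vertical above 0.15 rad).
It fails at once if the tub goes round the outside of the posts (y of cap_tub in the frame of gate between -0.03 and 0.03 m and (x of cap_tub in the frame of gate below -0.03 m or x of cap_tub in the frame of gate above 0.03 m)).
It fails at once if a sauce bottle is knocked or moved (angle between any of bottle_near, bottle_far, bottle_end's own z axis and vertical above 0.2 rad or distance of any of bottle_near, bottle_far, bottle_end from where it was at the start of the episode above 0.015 m).
It also fails if it takes over 72 s, if anything falls off the work surface, if the arm or the gripper's body presses on something with over 40 N, if the wrist force passes 120 N, or if a joint passes its speed limit or range.

ROBOT

A 6-joint arm with a two-finger parallel gripper is mounted at the origin on the work surface. World frame = base frame: x ahead of the robot, y to its left, z up, the work surface at z = 0. Lengths are in m, angles in rad, forces in N, time in s.
With the tool pointing down it reaches from about 0.4 to 0.825 m from the base axis. Payload 7 kg.
Tool frame: the origin (TCP) lies between the finger pads; the fingertips stand 22 mm ahead of it and the grasp point (between the pads) lies 3 mm ahead of it (r.nose_length is the distance from the TCP to the fingertips, in m); z points along the fingers, y is the direction in which the jaws open and shut (so a half turn about z gives the same grasp; the last joint's range is limited). The gripper opens to 88 mm and grips with 3 to 60 N. Pads are 19 mm wide; open, the fingers measure 130 mm over their backs; the gripper's body (78 mm by 193 mm) begins 47 mm behind the grasp point.
Start: joints at [-0.912, 0.359, 0.012, 0, -1.224, -0.288], TCP at [0.245, -0.629, 0.249] pointing down, gripper open.
Joint ranges: [-3.07, 3.07], [-1.43, 2.12], [-1.02, 1.25], [-3.03, 1.67], [-3.05, -0], [-3.03, 3.03]. Speed limits (rad/s): [2.39, 2.39, 3.01, 3.14, 3.14, 3.14].

INTERFACE

Orientations are given as a unit quaternion [w, x, y, z].
In Python, from bench import r gives the robot as it stands.
- The arm moves only by the tool play_rows, never from a script. Its argument "plan" is a list of rows, each an object with "delta_pos": the shift along the tool's x, y, z in mm, a list of three; "dr": the turn, a rotation vector about the tool's x, y, z in rad, a list of three; "hand": the finger opening in mm, from 0 to 87.6. A call has exactly 10 rows; each row shifts and turns the commanded pose from where the row before left it, along the tool's axes as they then stand; what a row does not reach is not made up. A row lasts 1/10 s, in which the tool goes at most 50 mm and 8.59 degrees, less where a joint would pass 70% of its speed; a pose out of reach is approached as far as the arm can. A call is refused whole if a number of a shift passes 50 or a number of a turn 0.15, either way. A call with a gripper value outside its range is refused whole. The fingers move at their own pace and stop on an object; "force" is the grip in N (left out, the last holds). Time passes only in rows, so rows that do not move let the fingers close, or fill a call up. It gives the time, the measured TCP pose, the force and the opening at its end, in the units of the state.
- r.sense(): the state, without advancing time (a new reading comes with each control period).
- r.get_image(name): name is "scene" or "top" or "wrist"; returns a dict with "img" (420x560x3 uint8, blue, green, red), "depth" (420x560 float32, m along the optical axis (not along the pixel's ray), 0 where there is no reading), "camera_matrix" (3x3 intrinsics, pixels), "extrinsics" (4x4, takes a point from camera to world coordinates). Camera axes: x right, y down, z forward; pixel columns grow to the right and rows downward; lengths in m; the calibration is good to about 2 mm. The wrist camera is an equidistant fisheye: a pixel r from the principal point sees the ray r / f radians off the axis. A picture is of the moment at which its call begins.
- r.job_done(): hands the job in, once; it reports no verdict.
The state is a dict: "clock": time; "joints": joint angles; "joint_velocities": joint speeds; "joint_efforts": joint torques, N m; "eef_pos": TCP position; "tcp_rot": TCP orientation; "ft_force": force on the tool from outside, world axes, zero at the start; "wrist_torque": the same for the moment, N m; "opening": opening from 0.0 (shut) to 1.0 (fully open).
Only numpy, scipy, OpenCV 4.12 (cv2) and the standard library are available. Lean on these libraries where they do the work, as an engineer would, in place of code of your own. Each camera call takes 0.05 s, during which the arm holds its last target.

## Working session

There is one attempt and no reset: what is moved stays moved. The work goes in short steps, Python scripts to look and compute and a tool call to move; the robot and the scene stay as the last step left them, time stands still between calls to the robot, and variables do not carry over. Pictures are saved under pics/ and viewed, and the job is handed in when it is done.

Besides the shell and the picture viewer there is one more tool, called as name(argument=value, ...), one argument or row to a line, values as JSON. play_rows: Moves the arm, as the interface text tells. Its arguments: {"type":"object","properties":{"plan":{"type":"array","items":{"type":"object","properties":{"delta_pos":{"type":"array","items":{"type":"number"}},"dr":{"type":"array","items":{"type":"number"}},"hand":{"type":"number"}}}},"force":{"type":"number"}},"required":["plan"]}

```bash
ls; mkdir -p pics
python3 - <<'E'
from bench import r
import cv2
s=r.sense(); print({k:s[k] for k in ('clock','eef_pos','tcp_rot','ft_force','opening')}, r.nose_length)
for n in ('scene','top'):
    d=r.get_image(n); cv2.imwrite(f'pics/{n}0.png',d['img']); print(n,d['camera_matrix'],d['extrinsics'])
E
```

```text
pics
{'clock': 0.0, 'eef_pos': array([ 0.24439199, -0.62869903,  0.24758345]), 'tcp_rot': array([-2.41635111e-04, -1.84271988e-01,  9.82874910e-01,  8.29668589e-04]), 'ft_force': array([-0.53076461,  0.48557658,  1.75607867]), 'opening': 1.0004256325523069} 0.022
scene [[471.67357546   0.         279.48948083]
 [  0.         471.67357546 213.46090722]
 [  0.           0.           1.        ]] [[ 0.02829547  0.50437717 -0.86301972  1.31372354]
 [ 0.99940694  0.00267571  0.03433092 -0.05529323]
 [ 0.01962492 -0.86347931 -0.50400233  0.48640888]
 [ 0.          0.          0.          1.        ]]
top [[469.60602872   0.         280.63652323]
 [  0.         469.60602872 217.50394631]
 [  0.           0.           1.        ]] [[-2.54577273e-02 -9.96891009e-01  7.45668821e-02  4.92040711e-01]
 [-9.99675898e-01  2.53824939e-02 -1.95658585e-03 -1.89111937e-02]
 [ 5.78094184e-05 -7.45925250e-02 -9.97214095e-01  1.10054372e+00]
 [ 0.00000000e+00  0.00000000e+00  0.00000000e+00  1.00000000e+00]]
```

View pics/scene0.png

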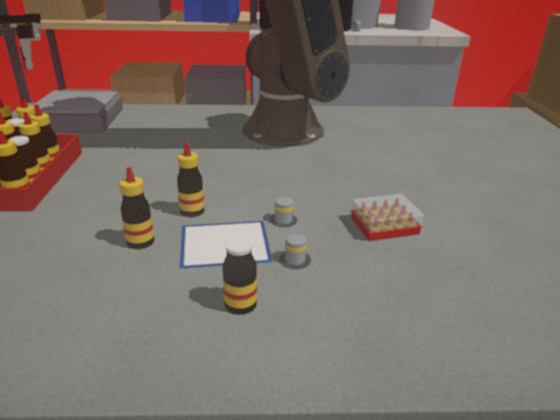

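View pics/top0.png

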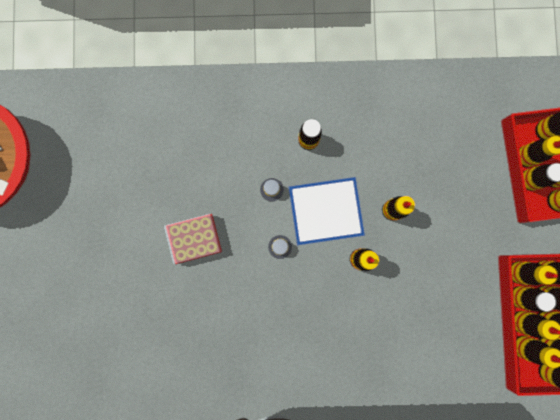

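Run:
```python
import cv2,numpy as np
from bench import r
t=cv2.imread('pics/top0.png'); cv2.imwrite('pics/z1.png',cv2.resize(t[110:290,150:430],(784,504),interpolation=cv2.INTER_CUBIC))
s=cv2.imread('pics/scene0.png'); cv2.imwrite('pics/z2.png',cv2.resize(s[180:280,170:440],(800,296),interpolation=cv2.INTER_CUBIC))
d=r.get_image('top')['depth']; np.save('d0.npy',d)
print(np.round(d[200:280:6,155:230:5],3))
```

```text
[[1.104 1.11  1.106 1.107 1.106 1.108 1.106 1.108 1.108 1.105 1.108 1.107
  1.107 1.106 1.103]
 [1.102 1.105 1.102 1.105 1.105 1.103 1.107 1.107 1.104 1.103 1.102 1.104
  1.101 1.107 1.105]
 [1.108 1.105 1.104 1.105 1.107 1.104 1.103 1.108 1.102 1.104 1.108 1.103
  1.103 1.1   1.106]
 [1.103 1.105 1.106 1.104 1.106 1.104 1.106 1.061 1.059 1.058 1.058 1.059
  1.103 1.105 1.104]
 [1.106 1.102 1.103 1.057 1.057 1.056 1.057 1.057 1.056 1.057 1.055 1.057
  1.1   1.102 1.1  ]
 [1.102 1.103 1.057 1.054 1.057 1.058 1.057 1.057 1.059 1.054 1.056 1.055
  1.082 1.104 1.1  ]
 [1.097 1.098 1.099 1.054 1.059 1.056 1.054 1.056 1.056 1.054 1.055 1.063
  1.057 1.097 1.101]
 [1.099 1.102 1.099 1.054 1.051 1.054 1.054 1.055 1.054 1.056 1.054 1.052
  1.053 1.103 1.1  ]
 [1.099 1.098 1.097 1.053 1.054 1.052 1.052 0.    1.051 1.052 1.054 1.052
  1.055 1.077 1.099]
 [1.097 1.098 1.098 1.097 1.055 1.053 1.048 1.05  1.051 1.051 1.047 1.069
  1.096 1.096 1.096]
 [1.097 1.095 1.095 1.098 1.054 1.049 1.052 1.095 1.097 1.097 1.095 1.095
  1.095 1.097 1.097]
 [1.096 1.094 1.095 1.095 1.096 1.093 1.094 1.095 1.094 1.094 1.094 1.095
  1.096 1.096 1.094]
 [1.097 1.094 1.09  1.092 1.097 1.096 1.092 1.093 1.091 1.095 1.097 1.096
  1.094 1.09  1.094]
 [1.092 1.091 1.093 1.095 1.088 1.094 1.091 1.094 1.095 1.094 1.089 1.093
  1.091 1.093 1.094]]
```

View pics/z1.png

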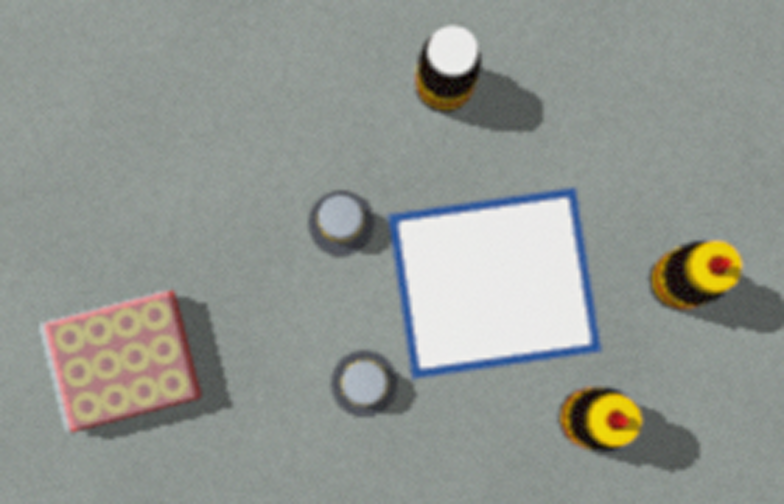

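View pics/z2.png

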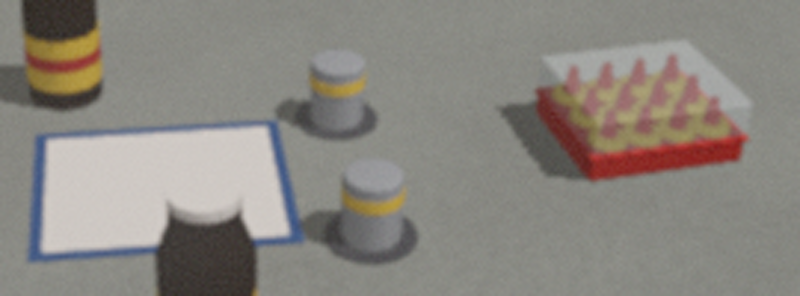

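```bash
cat > h.py <<'E'
import cv2,numpy as np
from bench import r
def world(u,v,z,d):
    K=d['camera_matrix'];T=d['extrinsics']
    p=np.stack([(np.asarray(u,float)-K[0,2])/K[0,0],(np.asarray(v,float)-K[1,2])/K[1,1],np.ones(np.shape(u))],-1)@T[:3,:3].T
    o=T[:3,3]; return o+p*((z-o[2])/p[...,2])[...,None]
def heights(d):
    K=d['camera_matrix'];T=d['extrinsics'];D=d['depth']
    v,u=np.mgrid[:420,:560]
    P=np.stack([(u-K[0,2])/K[0,0]*D,(v-K[1,2])/K[1,1]*D,D],-1)@T[:3,:3].T+T[:3,3]
    P[D==0]=np.nan; return P
def blob(mask,lo,hi):
    n,l,st,c=cv2.connectedComponentsWithStats(mask.astype(np.uint8))
    return [(l==i) for i in range(1,n) if lo<st[i,4]<hi]
def rect_of(m,z,d):
    c=max(cv2.findContours(m.astype(np.uint8),cv2.RETR_EXTERNAL,cv2.CHAIN_APPROX_NONE)[0],key=len)[:,0,:]
    w=world(c[:,0],c[:,1],z,d)[:,:2]
    (c0,(a,b),ang)=cv2.minAreaRect((w*1000).astype(np.float32))
    return np.array(c0),a,b,ang
E
python3 - <<'E'
from h import *
d=r.get_image('top'); P=heights(d); Z=P[...,2]; b=d['img'].astype(int)
tab=(Z>0.03)&(Z<0.06)
for m in blob(tab,60,5000):
    v,u=np.nonzero(m); w=world(u,v,.045,d)
    if abs(w[:,1].mean())<0.45: print('h45',m.sum(),u.mean(),v.mean(),'cen',w.mean(0)*1000,'Z',np.nanmedian(Z[m]),rect_of(m,.045,d))
hsv=cv2.cvtColor(d['img'],cv2.COLOR_BGR2HSV)
blue=cv2.inRange(hsv,(100,110,60),(130,255,255))>0
for m in blob(blue,80,5000):
    print('blue',m.sum(),rect_of(m,0,d))
for m in blob((Z>0.08)&(Z<0.17),20,5000):
    v,u=np.nonzero(m); p=P[m].mean(0)
    if abs(p[1])<0.35:print('tall',m.sum(),u.mean(),v.mean(),np.round(np.nanmean(P[m],0),3),np.nanmax(Z[m]))
red=((cv2.inRange(hsv,(0,70,60),(12,255,255))|cv2.inRange(hsv,(168,70,60),(180,255,255)))>0)
for m in blob(red,500,4000): print('red',m.sum(),rect_of(m,.045,d))
print('table',np.nanmedian(Z[280:330,150:400]))
E
```

```text
h45 75 307.1333333333333 143.34666666666666 cen [739.0006367  -85.71601463  45.        ] Z 0.045721065469089606 (array([741.41094971, -86.53068542]), 49.80887985229492, 22.743450164794922, 74.93252563476562)
h45 207 271.0289855072464 187.33333333333334 cen [640.03075846  -0.97393096  45.        ] Z 0.04481904292927563 (array([639.66668701,  -0.8981514 ]), 36.24058151245117, 34.23094940185547, 88.54192352294922)
h45 76 388.2763157894737 211.5921052631579 cen [ 578.17097574 -264.09207393   45.        ] Z 0.047643906212670784 (array([ 579.35565186, -267.50482178]), 49.34345245361328, 23.415679931640625, 21.811811447143555)
h45 1955 191.4618925831202 238.21994884910487 cen [529.46300841 180.47039412  45.        ] Z 0.0452157639730264 (array([529.59411621, 180.31997681]), 90.33989715576172, 109.56182861328125, 13.559103012084961)
h45 209 279.51674641148327 246.42583732057417 cen [505.98795178 -16.81419565  45.        ] Z 0.045194936950749165 (array([505.83679199, -16.77178955]), 33.66791534423828, 33.59352493286133, 88.5411148071289)
blue 533 (array([ 588.12213135, -128.01190186]), 138.4832000732422, 159.29888916015625, 6.772167682647705)
tall 368 310.4728260869565 130.5733695652174 [ 0.753 -0.09   0.104] 0.11576738360445726
tall 417 401.9136690647482 205.79856115107913 [ 0.584 -0.277  0.115] 0.15204702478161447
tall 393 366.6793893129771 259.37150127226465 [ 0.473 -0.198  0.116] 0.15204938383779232
red 1505 (array([729.18737793, 579.9276123 ]), 235.3758544921875, 68.24974822998047, 1.093487024307251)
red 3434 (array([ 676.25189209, -609.49047852]), 253.33937072753906, 138.64645385742188, 5.689147472381592)
red 3473 (array([ 321.93688965, -569.95507812]), 137.57632446289062, 310.3931884765625, 88.54027557373047)
table 0.00019793202513262997
```

```bash
cat >> h.py <<'E'
from scipy.spatial.transform import Rotation as R
YAW=np.radians(6.75); O=np.array([573.2,-8.9])
G=np.array([[np.cos(YAW),np.sin(YAW)],[-np.sin(YAW),np.cos(YAW)]])
def gate(p): return G@(np.asarray(p)[:2]-O)
def st():
    s=r.sense(); q=s['tcp_rot']; M=R.from_quat([q[1],q[2],q[3],q[0]]).as_matrix()
    p=s['eef_pos']*1000
    print('t',round(s['clock'],2),'TCP gate',np.round(gate(p),1),'z',round(p[2],1),'world',np.round(p,1),'jaw rel gate deg',round(np.degrees(np.arctan2(M[1,1],M[0,1])-YAW),2),'toolz',np.round(M[:,2],4),'F',np.round(s['ft_force'],1),'op',round(s['opening'],3),'j',np.round(s['joints'],2))
def tub(show=None):
    d=r.get_image('top'); 
    if show: cv2.imwrite(show,d['img'])
    P=heights(d); Z=P[...,2]
    X=(P[...,:2]*1000-O)@G.T
    m=(Z>.032)&(Z<.058)&(X[...,1]>-230)&(X[...,1]<280)&(abs(X[...,0])<110)
    for b in blob(m,700,4000):
        c,a,e,ang=rect_of(b,.045,d); print('tub cand n',b.sum(),'gate',np.round(gate(c),1),'size',round(a,1),round(e,1),'ang rel',round(ang-6.75,2))
def bottles():
    d=r.get_image('top');P=heights(d);Z=P[...,2]
    for m in blob((Z>0.08)&(Z<0.17),100,900):
        p=np.nanmean(P[m],0)*1000
        if abs(p[1])<350: print('bottle',m.sum(),np.round(p,0),np.round(gate(p)))
E
python3 -c "
from h import *
st();tub();bottles()"
```

```text
t 0.2 TCP gate [-399.3 -577.1] z 248.0 world [ 244.5 -628.9  248. ] jaw rel gate deg 104.49 toolz [-5.e-04  9.e-04 -1.e+00] F [ 0.3 -0.4 -0.4] op 0.999 j [-0.91  0.36  0.01 -0.   -1.22 -0.29]
tub cand n 1943 gate [-21.  193.2] size 90.3 109.4 ang rel 6.62
bottle 369 [753. -90. 103.] [ 169. -102.]
bottle 422 [ 584. -277.  115.] [ -21. -267.]
bottle 390 [ 473. -198.  117.] [-121. -176.]
```

play_rows(
  plan=[
    {"delta_pos": [0, 0, 0], "dr": [0, 0, 0.126], "hand": 60},
    {"delta_pos": [0, 0, 0], "dr": [0, 0, 0.126], "hand": 60},
    {"delta_pos": [0, 0, 0], "dr": [0, 0, 0], "hand": 60},
    {"delta_pos": [0, 0, 0], "dr": [0, 0, 0], "hand": 60},
    {"delta_pos": [0, 0, 0], "dr": [0, 0, 0], "hand": 60},
    {"delta_pos": [0, 0, 0], "dr": [0, 0, 0], "hand": 60},
    {"delta_pos": [0, 0, 0], "dr": [0, 0, 0], "hand": 60},
    {"delta_pos": [0, 0, 0], "dr": [0, 0, 0], "hand": 60},
    {"delta_pos": [0, 0, 0], "dr": [0, 0, 0], "hand": 60},
    {"delta_pos": [0, 0, 0], "dr": [0, 0, 0], "hand": 60},
  ],
)

```text
clock: 1.3
eef_pos: [0.2446, -0.6291, 0.2486]
tcp_rot: [0.0, -0.059, 0.998, -0.0]
ft_force: [-0.2, -0.2, 0.4]
opening: 0.685
```

```bash
python3 -c "
from h import *
st()"
```

```text
t 1.3 TCP gate [-399.2 -577.3] z 248.6 world [ 244.6 -629.1  248.6] jaw rel gate deg 90.07 toolz [ 0. -0. -1.] F [-0.2 -0.2  0.4] op 0.685 j [-0.91  0.36  0.01  0.   -1.22 -0.54]
```

play_rows(
  plan=[
    {"delta_pos": [-28, 40, 0], "dr": [0, 0, 0], "hand": 60},
    {"delta_pos": [-28, 40, 0], "dr": [0, 0, 0], "hand": 60},
    {"delta_pos": [-28, 40, 0], "dr": [0, 0, 0], "hand": 60},
    {"delta_pos": [-28, 40, 0], "dr": [0, 0, 0], "hand": 60},
    {"delta_pos": [-28, 40, 0], "dr": [0, 0, 0], "hand": 60},
    {"delta_pos": [-28, 40, 0], "dr": [0, 0, 0], "hand": 60},
    {"delta_pos": [-28, 40, 0], "dr": [0, 0, 0], "hand": 60},
    {"delta_pos": [-28, 40, 0], "dr": [0, 0, 0], "hand": 60},
    {"delta_pos": [-28, 40, 0], "dr": [0, 0, 0], "hand": 60},
    {"delta_pos": [-28, 40, 0], "dr": [0, 0, 0], "hand": 60},
  ],
)

```text
clock: 2.3
eef_pos: [0.4758, -0.1968, 0.2491]
tcp_rot: [0.001, -0.06, 0.998, -0.0]
ft_force: [0.8, -0.5, -1.0]
opening: 0.687
```

play_rows(
  plan=[
    {"delta_pos": [0, 40, 0], "dr": [0, 0, 0], "hand": 60},
    {"delta_pos": [0, 40, 0], "dr": [0, 0, 0], "hand": 60},
    {"delta_pos": [0, 40, 0], "dr": [0, 0, 0], "hand": 60},
    {"delta_pos": [0, 40, 0], "dr": [0, 0, 0], "hand": 60},
    {"delta_pos": [0, 40, 0], "dr": [0, 0, 0], "hand": 60},
    {"delta_pos": [0, 40, 0], "dr": [0, 0, 0], "hand": 60},
    {"delta_pos": [0, 40, 0], "dr": [0, 0, 0], "hand": 60},
    {"delta_pos": [0, 40, 0], "dr": [0, 0, 0], "hand": 60},
    {"delta_pos": [0, 40, 0], "dr": [0, 0, 0], "hand": 60},
    {"delta_pos": [0, 10, 0], "dr": [0, 0, 0], "hand": 60},
  ],
)

```text
clock: 3.3
eef_pos: [0.4311, 0.1717, 0.2489]
tcp_rot: [0.0, -0.061, 0.998, 0.0]
ft_force: [0.2, -0.5, -0.2]
opening: 0.685
```

```bash
python3 -c "
from h import *
st()"
```

```text
t 3.3 TCP gate [-119.9  196. ] z 248.9 world [431.1 171.7 248.9] jaw rel gate deg 90.22 toolz [ 9.e-04  9.e-04 -1.e+00] F [ 0.2 -0.5 -0.2] op 0.685 j [ 0.81  0.   -0.43 -0.   -1.13 -2.25]
```

play_rows(
  plan=[
    {"delta_pos": [0, -2, 40], "dr": [0, 0, 0], "hand": 60},
    {"delta_pos": [0, 0, 40], "dr": [0, 0, 0], "hand": 60},
    {"delta_pos": [0, 0, 40], "dr": [0, 0, 0], "hand": 60},
    {"delta_pos": [0, 0, 40], "dr": [0, 0, 0], "hand": 60},
    {"delta_pos": [0, 0, 30], "dr": [0, 0, 0], "hand": 60},
    {"delta_pos": [0, 0, 15], "dr": [0, 0, 0], "hand": 60},
    {"delta_pos": [0, 0, 7], "dr": [0, 0, 0], "hand": 60},
    {"delta_pos": [0, 0, 4], "dr": [0, 0, 0], "hand": 60},
    {"delta_pos": [0, 0, 0], "dr": [0, 0, 0], "hand": 60},
    {"delta_pos": [0, 0, 0], "dr": [0, 0, 0], "hand": 60},
  ],
)

```text
clock: 4.3
eef_pos: [0.4321, 0.1671, 0.0334]
tcp_rot: [0.001, -0.059, 0.998, 0.001]
ft_force: [0.5, 0.1, -0.6]
opening: 0.687
```

```bash
python3 -c "
from h import *
st(); d=r.get_image('scene')['img']; cv2.imwrite('pics/s1.png',d); tub('pics/t1.png')"
```

```text
t 4.3 TCP gate [-119.4  191.3] z 33.4 world [432.1 167.1  33.4] jaw rel gate deg 90.06 toolz [ 0.0012  0.0011 -1.    ] F [ 0.5  0.1 -0.6] op 0.687 j [ 0.8   0.28 -0.71  0.   -0.58 -2.25]
tub cand n 1940 gate [-21.  193.1] size 90.2 109.4 ang rel 6.81
```

View pics/s1.png

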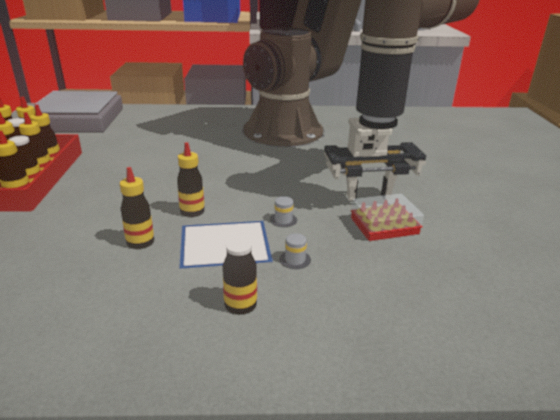

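View pics/t1.png

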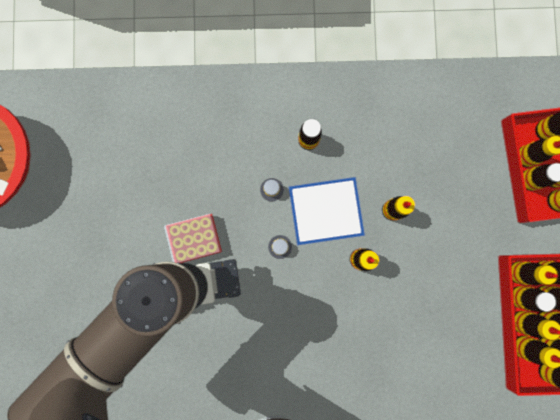

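play_rows(
  plan=[
    {"delta_pos": [-15, 1, 0], "dr": [0, 0, 0], "hand": 60},
    {"delta_pos": [-10, 0, 0], "dr": [0, 0, 0], "hand": 60},
    {"delta_pos": [-5, 0, 0], "dr": [0, 0, 0], "hand": 60},
    {"delta_pos": [-4, 0, 0], "dr": [0, 0, 0], "hand": 60},
    {"delta_pos": [-4, 0, 0], "dr": [0, 0, 0], "hand": 60},
    {"delta_pos": [-4, 0, 0], "dr": [0, 0, 0], "hand": 60},
    {"delta_pos": [-4, 0, 0], "dr": [0, 0, 0], "hand": 60},
    {"delta_pos": [-4, 0, 0], "dr": [0, 0, 0], "hand": 60},
    {"delta_pos": [-3, 0, 0], "dr": [0, 0, 0], "hand": 60},
    {"delta_pos": [0, 0, 0], "dr": [0, 0, 0], "hand": 60},
  ],
)

```text
clock: 5.4
eef_pos: [0.4845, 0.174, 0.0325]
tcp_rot: [0.0, -0.059, 0.998, 0.0]
ft_force: [-0.6, 0.3, 0.1]
opening: 0.687
```

```bash
python3 -c "
from h import *
st(); tub('pics/t2.png')"
```

```text
t 5.4 TCP gate [-66.6 192.1] z 32.5 world [484.5 174.   32.5] jaw rel gate deg 90.05 toolz [ 2.e-04  0.e+00 -1.e+00] F [-0.6  0.3  0.1] op 0.687 j [ 0.73  0.35 -0.6   0.   -0.63 -2.18]
tub cand n 1091 gate [  5.8 188. ] size 60.7 109.1 ang rel -0.22
```

View pics/t2.png

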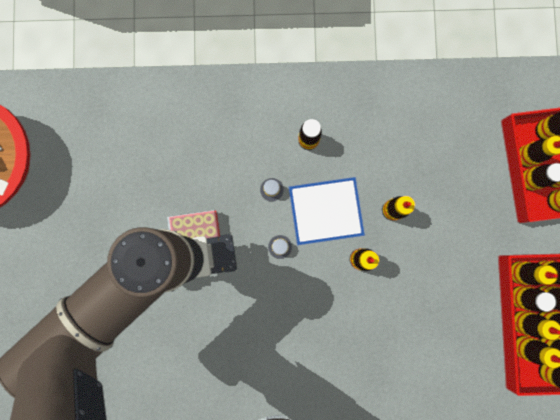

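play_rows(
  plan=[
    {"delta_pos": [-3, 0, 0], "dr": [0, 0, 0], "hand": 60},
    {"delta_pos": [-3, 0, 0], "dr": [0, 0, 0], "hand": 60},
    {"delta_pos": [-2, 0, 0], "dr": [0, 0, 0], "hand": 60},
    {"delta_pos": [-1, 0, 0], "dr": [0, 0, 0], "hand": 60},
    {"delta_pos": [0, 0, 0], "dr": [0, 0, 0], "hand": 60},
    {"delta_pos": [0, 0, 0], "dr": [0, 0, 0], "hand": 60},
    {"delta_pos": [5, 0, 0], "dr": [0, 0, 0], "hand": 60},
    {"delta_pos": [20, 0, 0], "dr": [0, 0, 0], "hand": 60},
    {"delta_pos": [40, 0, 0], "dr": [0, 0, 0], "hand": 60},
    {"delta_pos": [0, 0, -30], "dr": [0, 0, 0], "hand": 60},
  ],
)

```text
clock: 6.45
eef_pos: [0.4214, 0.1626, 0.0591]
tcp_rot: [-0.005, -0.059, 0.998, -0.003]
ft_force: [0.5, -0.3, 0.6]
opening: 0.683
```

```bash
python3 -c "
from h import *
st(); tub('pics/t3.png')"
```

```text
t 6.45 TCP gate [-130.6  188.2] z 59.1 world [421.4 162.6  59.1] jaw rel gate deg 89.98 toolz [-0.0091 -0.007  -0.9999] F [ 0.5 -0.3  0.6] op 0.683 j [ 0.81  0.22 -0.7  -0.   -0.66 -2.26]
tub cand n 1937 gate [ -0.7 187.9] size 90.0 109.3 ang rel -0.03
```

play_rows(
  plan=[
    {"delta_pos": [0, 0, -30], "dr": [0, 0, 0], "hand": 36},
    {"delta_pos": [0, 0, -30], "dr": [0, 0, 0], "hand": 36},
    {"delta_pos": [-32, 25, 0], "dr": [0, 0, 0], "hand": 36},
    {"delta_pos": [-32, 25, 0], "dr": [0, 0, 0], "hand": 36},
    {"delta_pos": [-32, 25, 0], "dr": [0, 0, 0], "hand": 36},
    {"delta_pos": [-32, 25, 0], "dr": [0, 0, 0], "hand": 36},
    {"delta_pos": [0, 0, 0], "dr": [0, 0, -0.142], "hand": 36},
    {"delta_pos": [0, 0, 0], "dr": [0, 0, -0.142], "hand": 36},
    {"delta_pos": [0, 0, 0], "dr": [0, 0, -0.142], "hand": 36},
    {"delta_pos": [0, 0, 0], "dr": [0, 0, -0.142], "hand": 36},
  ],
)

```text
clock: 7.5
eef_pos: [0.5437, 0.2819, 0.1225]
tcp_rot: [0.0, -0.339, 0.941, 0.0]
ft_force: [-0.1, -0.3, 0.9]
opening: 0.412
```

play_rows(
  plan=[
    {"delta_pos": [0, 0, 0], "dr": [0, 0, -0.143], "hand": 36},
    {"delta_pos": [0, 0, 0], "dr": [0, 0, -0.143], "hand": 36},
    {"delta_pos": [0, 0, 0], "dr": [0, 0, -0.143], "hand": 36},
    {"delta_pos": [0, 0, 0], "dr": [0, 0, -0.143], "hand": 36},
    {"delta_pos": [0, 0, 0], "dr": [0, 0, -0.143], "hand": 36},
    {"delta_pos": [0, 0, 0], "dr": [0, 0, -0.143], "hand": 36},
    {"delta_pos": [0, 0, 0], "dr": [0, 0, -0.143], "hand": 36},
    {"delta_pos": [0, 0, 0], "dr": [0, 0, 0], "hand": 36},
    {"delta_pos": [0, 0, 0], "dr": [0, 0, 0], "hand": 36},
    {"delta_pos": [0, 0, 0], "dr": [0, 0, 0], "hand": 36},
  ],
)

```text
clock: 8.5
eef_pos: [0.5437, 0.2818, 0.1226]
tcp_rot: [-0.0, 0.746, -0.666, 0.0]
ft_force: [0.5, 0.0, -0.7]
opening: 0.407
```

```bash
python3 -c "
from h import *
st()"
```

```text
t 8.5 TCP gate [  4.9 292.2] z 122.6 world [543.7 281.8 122.6] jaw rel gate deg -180.23 toolz [ 2.e-04  2.e-04 -1.e+00] F [ 0.5  0.  -0.7] op 0.407 j [ 0.8   0.36 -0.29  0.   -0.92 -0.68]
```

play_rows(
  plan=[
    {"delta_pos": [0, 5.4, 30], "dr": [0, 0, -0.004], "hand": 36},
    {"delta_pos": [0, 0, 30], "dr": [0, 0, 0], "hand": 36},
    {"delta_pos": [0, 0, 20], "dr": [0, 0, 0], "hand": 36},
    {"delta_pos": [0, 0, 10], "dr": [0, 0, 0], "hand": 36},
    {"delta_pos": [0, 0, 0], "dr": [0, 0, 0], "hand": 36},
    {"delta_pos": [15, 0, 0], "dr": [0, 0, 0], "hand": 36},
    {"delta_pos": [10, 0, 0], "dr": [0, 0, 0], "hand": 36},
    {"delta_pos": [5, 0, 0], "dr": [0, 0, 0], "hand": 36},
    {"delta_pos": [0, 0, 0], "dr": [0, 0, 0], "hand": 36},
    {"delta_pos": [0, 0, 0], "dr": [0, 0, 0], "hand": 36},
  ],
)

```text
clock: 9.5
eef_pos: [0.5423, 0.2513, 0.0332]
tcp_rot: [-0.001, 0.748, -0.663, 0.0]
ft_force: [0.5, 0.3, -0.2]
opening: 0.412
```

```bash
python3 -c "
from h import *
st(); tub('pics/t4.png')"
```

```text
t 9.5 TCP gate [-1.000e-01  2.621e+02] z 33.2 world [542.3 251.3  33.2] jaw rel gate deg -179.85 toolz [ 8.e-04  7.e-04 -1.e+00] F [ 0.5  0.3 -0.2] op 0.412 j [ 0.76  0.45 -0.41  0.   -0.71 -0.64]
tub cand n 1825 gate [ -0.7 187. ] size 90.0 107.8 ang rel -0.03
```

View pics/t4.png

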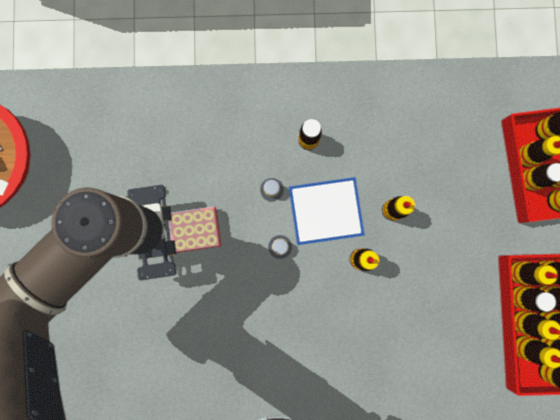

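play_rows(
  plan=[
    {"delta_pos": [6, 0, 0], "dr": [0, 0, 0], "hand": 36},
    {"delta_pos": [8, 0, 0], "dr": [0, 0, 0], "hand": 36},
    {"delta_pos": [12, 0, 0], "dr": [0, 0, 0], "hand": 36},
    {"delta_pos": [14, 0, 0], "dr": [0, 0, 0], "hand": 36},
    {"delta_pos": [14, 0, 0], "dr": [0, 0, 0], "hand": 36},
    {"delta_pos": [14, 0, 0], "dr": [0, 0, 0], "hand": 36},
    {"delta_pos": [14, 0, 0], "dr": [0, 0, 0], "hand": 36},
    {"delta_pos": [12, 0, 0], "dr": [0, 0, 0], "hand": 36},
    {"delta_pos": [8, 0, 0], "dr": [0, 0, 0], "hand": 36},
    {"delta_pos": [3, 0, 0], "dr": [0, 0, 0], "hand": 36},
  ],
)

```text
clock: 10.55
eef_pos: [0.5547, 0.1461, 0.0326]
tcp_rot: [0.0, 0.748, -0.663, -0.0]
ft_force: [0.2, 1.1, 0.8]
opening: 0.409
```

```bash
python3 -c "
from h import *
st(); tub('pics/t5.png')"
```

```text
t 10.55 TCP gate [-1.000e-01  1.561e+02] z 32.6 world [554.7 146.1  32.6] jaw rel gate deg -179.87 toolz [-1.e-04 -1.e-04 -1.e+00] F [0.2 1.1 0.8] op 0.409 j [ 0.6   0.42 -0.46 -0.   -0.69 -0.48]
tub cand n 1597 gate [-0.4 83. ] size 90.1 94.0 ang rel 0.09
```

View pics/t5.png

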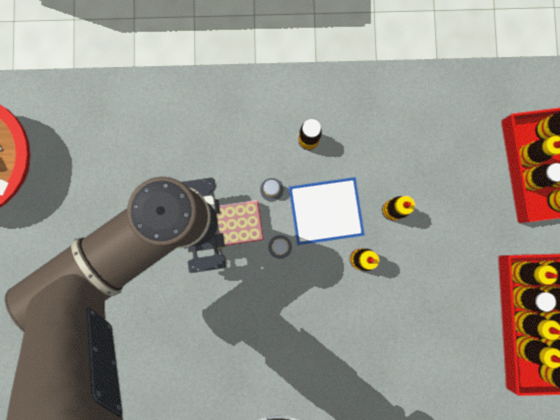

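play_rows(
  plan=[
    {"delta_pos": [6, 0, 0], "dr": [0, 0, 0], "hand": 36},
    {"delta_pos": [10, 0, 0], "dr": [0, 0, 0], "hand": 36},
    {"delta_pos": [10, 0, 0], "dr": [0, 0, 0], "hand": 36},
    {"delta_pos": [10, 0, 0], "dr": [0, 0, 0], "hand": 36},
    {"delta_pos": [10, 0, 0], "dr": [0, 0, 0], "hand": 36},
    {"delta_pos": [10, 0, 0], "dr": [0, 0, 0], "hand": 36},
    {"delta_pos": [10, 0, 0], "dr": [0, 0, 0], "hand": 36},
    {"delta_pos": [10, 0, 0], "dr": [0, 0, 0], "hand": 36},
    {"delta_pos": [9, 0, 0], "dr": [0, 0, 0], "hand": 36},
    {"delta_pos": [5, 0, 0], "dr": [0, 0, 0], "hand": 36},
  ],
)

```text
clock: 11.6
eef_pos: [0.5655, 0.0567, 0.0325]
tcp_rot: [0.0, 0.748, -0.663, -0.0]
ft_force: [0.6, 1.8, -0.8]
opening: 0.41
```

```bash
python3 -c "
from h import *
st(); tub('pics/t6.png')"
```

```text
t 11.6 TCP gate [ 0.  66.1] z 32.5 world [565.5  56.7  32.5] jaw rel gate deg -179.86 toolz [-3.e-04 -1.e-04 -1.e+00] F [ 0.6  1.8 -0.8] op 0.41 j [ 0.44  0.42 -0.47 -0.   -0.68 -0.32]
tub cand n 1407 gate [  0.1 -10.5] size 90.2 86.0 ang rel -0.03
```

View pics/t6.png

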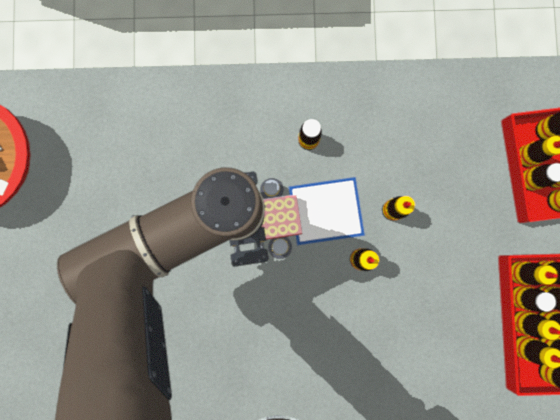

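play_rows(
  plan=[
    {"delta_pos": [6, 0, 0], "dr": [0, 0, 0], "hand": 36},
    {"delta_pos": [10, 0, 0], "dr": [0, 0, 0], "hand": 36},
    {"delta_pos": [12, 0, 0], "dr": [0, 0, 0], "hand": 36},
    {"delta_pos": [12, 0, 0], "dr": [0, 0, 0], "hand": 36},
    {"delta_pos": [12, 0, 0], "dr": [0, 0, 0], "hand": 36},
    {"delta_pos": [12, 0, 0], "dr": [0, 0, 0], "hand": 36},
    {"delta_pos": [12, 0, 0], "dr": [0, 0, 0], "hand": 36},
    {"delta_pos": [12, 0, 0], "dr": [0, 0, 0], "hand": 36},
    {"delta_pos": [8, 0, 0], "dr": [0, 0, 0], "hand": 36},
    {"delta_pos": [4, 0, 0], "dr": [0, 0, 0], "hand": 36},
  ],
)

```text
clock: 12.65
eef_pos: [0.5777, -0.0424, 0.0326]
tcp_rot: [-0.0, 0.748, -0.663, -0.0]
ft_force: [0.1, 1.5, 0.1]
opening: 0.414
```

```bash
python3 -c "
from h import *
st(); tub('pics/t7.png');bottles()"
```

```text
t 12.65 TCP gate [  0.5 -33.8] z 32.6 world [577.7 -42.4  32.6] jaw rel gate deg -179.86 toolz [ 0.  0. -1.] F [0.1 1.5 0.1] op 0.414 j [ 0.26  0.43 -0.45 -0.   -0.69 -0.14]
tub cand n 793 gate [   0.4 -114.8] size 89.9 77.1 ang rel 0.17
bottle 373 [753. -90. 103.] [ 169. -102.]
bottle 418 [ 584. -277.  115.] [ -21. -267.]
bottle 819 [509. -50. 114.] [-69. -33.]
bottle 394 [ 474. -198.  116.] [-121. -176.]
```

View pics/t7.png

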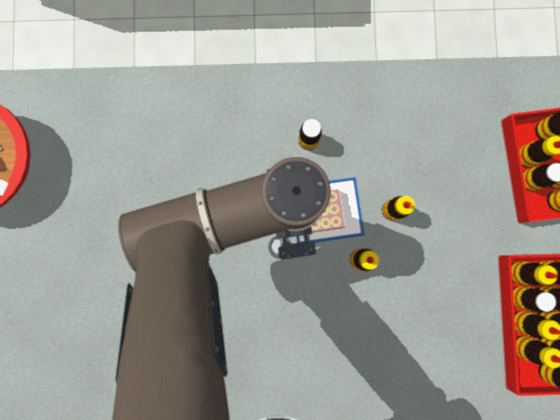

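play_rows(
  plan=[
    {"delta_pos": [5, 0, 0], "dr": [0, 0, 0], "hand": 36},
    {"delta_pos": [7, 0, 0], "dr": [0, 0, 0], "hand": 36},
    {"delta_pos": [6, 0, 0], "dr": [0, 0, 0], "hand": 36},
    {"delta_pos": [3, 0, 0], "dr": [0, 0, 0], "hand": 36},
    {"delta_pos": [0, 0, 0], "dr": [0, 0, 0], "hand": 36},
    {"delta_pos": [0, 0, 0], "dr": [0, 0, 0], "hand": 36},
    {"delta_pos": [-5, 0, 0], "dr": [0, 0, 0], "hand": 36},
    {"delta_pos": [-10, 0, 0], "dr": [0, 0, 0], "hand": 36},
    {"delta_pos": [-10, 0, 0], "dr": [0, 0, 0], "hand": 36},
    {"delta_pos": [0, 0, 0], "dr": [0, 0, 0], "hand": 36},
  ],
)

```text
clock: 13.75
eef_pos: [0.5771, -0.0359, 0.0327]
tcp_rot: [-0.0, 0.749, -0.662, 0.0]
ft_force: [0.3, -0.5, -1.3]
opening: 0.411
```

play_rows(
  plan=[
    {"delta_pos": [0, 0, -15], "dr": [0, 0, 0], "hand": 36},
    {"delta_pos": [0, 0, -30], "dr": [0, 0, 0], "hand": 36},
    {"delta_pos": [0, 0, -40], "dr": [0, 0, 0], "hand": 36},
    {"delta_pos": [0, 0, -40], "dr": [0, 0, 0], "hand": 36},
    {"delta_pos": [-30, 0, -10], "dr": [0, 0, 0], "hand": 36},
    {"delta_pos": [-40, 0, 0], "dr": [0, 0, 0], "hand": 36},
    {"delta_pos": [-40, 0, 0], "dr": [0, 0, 0], "hand": 36},
    {"delta_pos": [-40, 0, 0], "dr": [0, 0, 0], "hand": 36},
    {"delta_pos": [-30, 0, 0], "dr": [0, 0, 0], "hand": 36},
    {"delta_pos": [0, 0, 0], "dr": [0, 0, 0], "hand": 36},
  ],
)

```text
clock: 14.75
eef_pos: [0.5551, 0.1446, 0.1677]
tcp_rot: [-0.0, 0.75, -0.662, 0.0]
ft_force: [-0.0, -0.4, -0.3]
opening: 0.41
```

```bash
python3 -c "
from h import *
st(); tub('pics/t8.png');bottles(); cv2.imwrite('pics/s8.png',r.get_image('scene')['img'])"
```

```text
t 14.75 TCP gate [  0.  154.6] z 167.7 world [555.1 144.6 167.7] jaw rel gate deg -179.59 toolz [ 6.e-04  5.e-04 -1.e+00] F [-0.  -0.4 -0.3] op 0.41 j [ 0.6   0.26 -0.33 -0.   -0.98 -0.47]
tub cand n 1902 gate [   0.6 -120. ] size 90.2 108.3 ang rel 0.27
bottle 369 [753. -90. 103.] [ 169. -102.]
bottle 416 [ 584. -277.  115.] [ -21. -268.]
bottle 396 [ 473. -198.  116.] [-121. -176.]
```

View pics/t8.png

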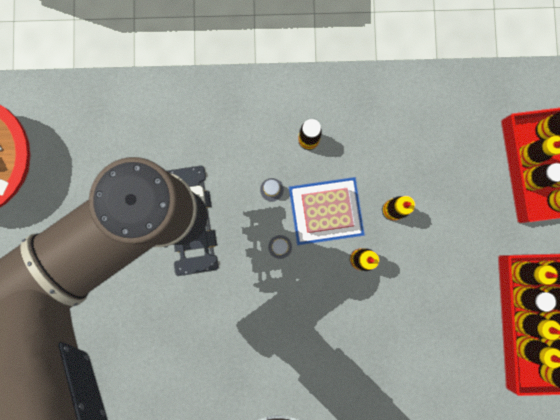

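View pics/s8.png

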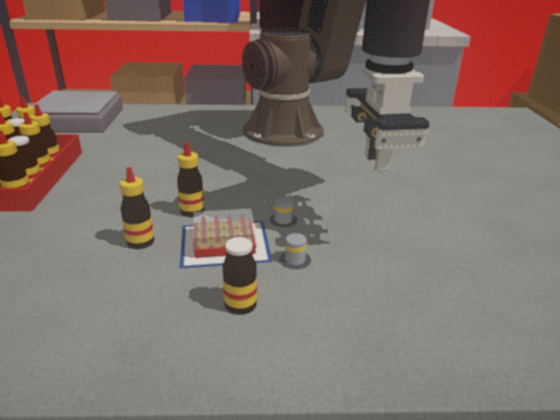

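The tub sits centred in the mark (about pixel 329,211 in the top view). All three bottles are standing where they started, and the hand is well clear and at rest.

```bash
python3 -c "
from bench import r
print(r.job_done())"
```

```text
the job is handed in; nothing more can be done
None
```

The tub is inside the loading mark, and I handed the job in at about 15 s of the 72 s allowed.

- **Method:** I first squared the tub to the gate and centred it with a two-finger push on the side facing the robot. I then pushed it straight through the gap from behind with the fingers 36 mm apart, backed off and lifted clear.
- **In the gap:** the tub was at x ≈ 0 mm and y ≈ 1 mm in the gate frame, with about 0° of skew. Force readings taken between moves stayed under about 2 N.
- **Final position:** the tub's centre was at (0.6, −120.0) mm in the gate frame, against a target of (0, −120), and turned 0.3°. That leaves about 23 mm of margin to the mark's outline on each side.
- **Bottles and hand:** the bottles measured within about 1 mm of where they started and were upright. The hand ended about 170 mm up and well clear of the tub and bottles.
- **Measurement disagreements:** depth outlines read the tub about 2 mm undersized, and the gate centre from the posts and from the mark differed by about 1 mm. Both are within the camera calibration. No check failed.

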